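# Close the bonding jig on a prosthetic ankle adapter

### The arm

A 6-joint arm with a two-finger parallel gripper is mounted at the origin on the work surface. World frame = base frame: x ahead of the robot, y to its left, z up, the work surface at z = 0. Lengths are in m, angles in rad, forces in N, time in s.
With the tool pointing down it reaches from about 0.225 to 0.725 m from the base axis. Payload 3.1 kg.
Tool frame: the origin (TCP) lies at the very end of the fingers, on their centre line; the grasp point (between the pads) lies robot.grasp_offset behind it (robot.grasp_offset is the distance from the TCP to the grasp point, in m); z points along the fingers, y is the direction in which the jaws open and shut (so a half turn about z gives the same grasp; the last joint's range is limited). The gripper opens to 85 mm and grips with 20 to 120 N. Pads are 22 mm wide; open, the fingers measure 114 mm over their backs; the gripper's body (76 mm by 85 mm) begins 54 mm behind the grasp point. The pads swing forward as they close: fully open they stand 13 mm farther back than shut.
Start: joints at [-1.45, 0.048, 0.099, 1.622, 0, 1.443], TCP at [0.129, -0.509, 0.231] pointing down, gripper open.
Joint ranges: [-2.91, 2.91], [-0.99, 1.94], [-1.21, 1.42], [-2.12, 2.29], [-1.49, 1.47], [-3.14, 3.14]. Speed limits (rad/s): [2.79, 2.79, 3.14, 3.14, 3.14, 3.14].

### API

Orientations are given as a rotation vector (axis times angle).
In Python, from rig import robot, camera, job, spotter gives the robot as it stands.
- The arm moves only by the shell command python3 -m handwheel 'ROWS' [OPENING] [FORCE]. ROWS is JSON, a list of rows, each an object of numbers: "dx", "dy", "dz": the shift along the world's x, y, z in cm; "ax", "ay", "az": the turn, a rotation vector about the world's x, y, z in rad. In form: [{"dx": .., "dy": .., "dz": .., "ax": .., "ay": .., "az": ..}, ...]. A call has 1 to 8 rows; each row shifts and turns the pose as measured when the row begins; what a row does not reach is not made up. A row lasts 1/12 s, in which the tool goes at most 41.7 mm and 7.16 degrees, less where a joint would pass 70% of its speed; a pose out of reach is approached as far as the arm can. A call is refused whole if a number of a shift passes 4.17 or a number of a turn 0.125, either way. A call with a gripper value outside its range is refused whole. OPENING is the gripper command: -1 is fully open, 1 is shut, values between are in proportion, set as the call begins (- or left out, the last holds). The fingers move at their own pace and stop on an object; FORCE is the grip in N (left out, the last holds). Time passes only in rows, so rows that do not move let the fingers close. It gives the time, the measured TCP pose, the force and the opening at its end, in the units of the state.
- robot.state(): the state, without advancing time (a new reading comes with each control period).
- camera(name): name is "scene" or "top" or "wrist"; returns a dict with "frame" (420x560x3 uint8, red, green, blue), "z_map" (420x560 float32, m along the optical axis (not along the pixel's ray), 0 where there is no reading), "fovy" (degrees; the focal length in pixels is half the picture's height over the tangent of half this angle, whatever the lens; pixels are square), "cx", "cy" (the principal point, pixels), "rvec" (rotation vector, rad) and "tvec" (3), from world to camera coordinates, as OpenCV has them; the wrist camera has in their place "mount" (4x4, takes a point from camera to tool coordinates, whose origin is the TCP and whose axes are the flange's). Camera axes: x right, y down, z forward; pixel columns grow to the right and rows downward; lengths in m; the calibration is good to about 2 mm. A picture is of the moment at which its call begins: read the wrist's pose just before it.
- job.hand_in(): hands the job in, once; it reports no verdict.
Trained networks look in the newest picture that a camera, given by its name, has taken for a name from the list of things; names that differ only in an ending like _2 or _b are one class to them, and where a whole thing is asked for, a point or a joint stands for the part that bears it (a point fixed in the world has none). Each returns a list of dicts, best first, with "conf" (0 to 1); they miss things now and then, are a little off and sometimes report something else, mostly with a low value. They report only what shows in the picture. A call takes as long as a camera call.
- spotter.outline_of(camera, query): "pixels" (420x560 bool, what is visible of it).
- spotter.landmark_of(camera, query): "at" ([x, y, z] in m, in world coordinates, good to about 4 mm: a listed point, or the origin of a listed thing).
The state is a dict: "t": time; "joints": joint angles; "joint_velocities": joint speeds; "joint_torque": joint torques, N m; "position": TCP position; "orientation": TCP orientation; "ft_force": force on the tool from outside, world axes, zero at the start; "ft_torque": the same for the moment, N m; "grip_width": opening from 0.0 (shut) to 1.0 (fully open).
Only numpy, scipy, OpenCV 4.12 (cv2) and the standard library are available. Lean on these libraries where they do the work, as an engineer would, in place of code of your own. Each camera call takes 0.05 s, during which the arm holds its last target.

### The job

Set the flanged steel ankle adapter, flange down and hub up, into the round pocket of the aluminium bonding jig and let go of it. Then bring the grey jig cover over it, sliding it about if need be, until it drops onto the locating pin; press it down against the spring until it lies fully flush on the jig, and finish while still holding it pressed down. Leave the bottle, cup, collar and spanner where they are.

Things in the scene. Friction and masses are not known exactly. Their poses are not given: they have to be found in the camera images.
- adapter_mid (a point): loose steel ankle adapter (0.08 to 0.15 kg): a round flange 44 mm across and 9 mm thick with a round hub 26 mm across and 13 mm tall on top of it, 22 mm tall in all. It starts standing on the bench flange down, hub up. The point is on its axis, 11 mm above the flange's underside; z points from flange to hub
- jig: fixed aluminium bonding jig on the bench: a block 30 mm high, 90 mm (x) by 136 mm (y), with a round pocket and an upright pin in its flat top. Origin on the bench directly below the pocket centre; the block reaches 40 mm to the -y side and 96 mm to the +y side of it. z up, y points from the pocket towards the pin
- jig_pocket (a point): centre of the pocket's mouth, level with the jig's top (30 mm above the bench); axes as the jig's. The pocket is 47 mm across, its edge chamfered; its floor is a spring pad, 4 mm below the jig's top when free, so an adapter sitting in it has its flange 5 mm proud and its hub top 18 mm above the jig's top
- jig_pin (a point): tip of the jig's fixed upright steel locating pin, 10 mm across with a tapered tip (4 mm across, over the last 4 mm), standing 22 mm above the jig's top, 66 mm from the pocket centre along the jig's y
- pad (a joint): spring pad in the floor of the pocket: 0 free, grows as it is pressed down; 0.005 m when the adapter's flange is pressed level with the jig's top. It starts to yield at 8 N and takes 11 N at 5 mm; the weight of the adapter and cover does not move it
- jig_cover: loose grey plastic jig cover (0.3 to 0.52 kg): a plate 64 mm (x) by 126 mm (y) by 28 mm thick, with an upright aluminium handle block near one end and a low aluminium boss (20 mm across, 3 mm high) near the other. It starts flat on the bench. Origin on its underside directly below the handle; the plate reaches 36 mm to the -y side and 90 mm to the +y side of it. z up
- cover_grip (a point): centre of the cover's handle block, 45 mm above the cover's underside, straight above the body's origin; axes as the cover's. The block measures 44 mm along x, 14 mm along y (pinch it across y) and 34 mm high, its top 62 mm above the underside
- cover_bore (a point): centre of the mouth of the blind pin hole in the cover's underside, 66 mm along the cover's +y from its origin, below the boss: 13.5 mm across, 24 mm deep, chamfered. A second blind hole, 32 mm across and 24 mm deep, lies in the underside below the handle: room for the adapter's hub
- bottle: white plastic bottle, 64 mm across, 150 mm tall, standing; origin at the centre of its underside. A bystander: leave it alone
- cup: white plastic mixing cup, 72 mm across, 70 mm tall, standing; origin at the centre of its underside. A bystander: leave it alone
- collar: plain aluminium tube collar, 48 mm outside, 32 mm bore, 30 mm tall, no flange; origin at the centre of its underside. A bystander: leave it alone
- spanner: steel spanner 150 mm long, lying flat; a bystander: leave it alone

How it is judged:
By the outcome, as a careful person would: the job done as asked, in the order asked, and still so for the second after the job is handed in, while the arm keeps its last pose, push and grip.
It also fails if it takes over 58 s, if anything falls off the work surface, if the arm or the gripper's body presses on something with over 40 N, if the wrist force passes 120 N, or if a joint passes its speed limit or range.

## Working session

There is one attempt and no reset: what is moved stays moved. The work goes in short steps, Python scripts to look and compute and a shell command to move; the robot and the scene stay as the last step left them, time stands still between calls to the robot, and variables do not carry over. Pictures are saved under pics/ and viewed, and the job is handed in when it is done.

```bash
ls; mkdir -p pics; cat > h.py <<'E'
import numpy as np, cv2
from rig import robot, camera, job, spotter
from scipy.spatial.transform import Rotation as R
def save(c,n): cv2.imwrite('pics/'+n, cv2.cvtColor(c['frame'],cv2.COLOR_RGB2BGR))
def f(c): return 210/np.tan(np.radians(c['fovy'])/2)
def ext(c,s=None):
    if 'mount' in c and c.get('mount') is not None:
        T=np.eye(4);T[:3,:3]=R.from_rotvec(s['orientation']).as_matrix();T[:3,3]=s['position'];return T@np.array(c['mount'])
    T=np.eye(4);T[:3,:3]=R.from_rotvec(np.ravel(c['rvec'])).as_matrix();T[:3,3]=np.ravel(c['tvec']);return np.linalg.inv(T)
def cloud(c,s=None):
    z=c['z_map'];v,u=np.mgrid[:420,:560]
    P=np.stack([(u-c['cx'])/f(c)*z,(v-c['cy'])/f(c)*z,z,np.ones_like(z)],-1)
    W=(P@ext(c,s).T)[...,:3]; W[z<=0]=np.nan; return W
E
python3 - <<'E'
from h import *
s=robot.state();print(s, robot.grasp_offset)
for n in ['scene','top','wrist']:
    c=camera(n);save(c,n+'0.png')
    for q in ['adapter_mid','jig','jig_pocket','jig_pin','jig_cover','cover_grip','cover_bore','bottle','cup','collar','spanner']:
        print(n,q,[(round(d['conf'],2),np.round(d['at'],4).tolist()) for d in spotter.landmark_of(n,q)[:2]])
print(robot.state()['t'])
E
```

```text
pics
{'t': 0.0, 'joints': array([-1.44983268e+00,  4.86949956e-02,  9.75844512e-02,  1.62202792e+00,
        8.46603166e-06,  1.44300507e+00]), 'joint_velocities': array([ 1.64093169e-03,  9.03644176e-04, -6.50337152e-05, -2.37578107e-04,
        1.60024231e-03, -1.57038783e-03]), 'joint_torque': array([ 3.93991713e-04, -3.38785529e+01,  3.20012748e+01,  2.04911095e-02,
       -1.24610115e-04, -1.11667102e-06]), 'position': array([ 0.12917224, -0.50821462,  0.23013948]), 'orientation': array([-3.11500013e+00, -3.89446051e-01, -2.58385138e-05]), 'ft_force': array([-0.29467487,  0.06517139, -0.71531943]), 'ft_torque': array([-0.04678759, -0.03907849, -0.01001569]), 'grip_width': 0.9956788571174593} 0.0187
scene adapter_mid [(0.71, [0.4638, -0.283, 0.0098])]
scene jig [(0.81, [0.5947, 0.0265, 0.0011])]
scene jig_pocket [(0.78, [0.5972, 0.0274, 0.0298])]
scene jig_pin [(0.86, [0.5673, 0.088, 0.0528]), (0.55, [0.461, -0.2818, 0.01])]
scene jig_cover [(0.59, [0.5081, 0.2788, 0.002])]
scene cover_grip [(0.69, [0.4639, -0.283, 0.0069]), (0.62, [0.5059, 0.278, 0.0396])]
scene cover_bore [(0.6
[... 310 characters left out ...]
0.0004])]
top jig_pocket [(0.63, [0.5939, 0.0301, 0.027]), (0.45, [0.5076, 0.277, 0.0501])]
top jig_pin [(0.95, [0.5609, 0.0862, 0.0545])]
top jig_cover [(0.64, [0.5086, 0.2811, 0.0059])]
top cover_grip [(0.65, [0.507, 0.2784, 0.0473])]
top cover_bore [(0.93, [0.5162, 0.3449, 0.0066])]
top bottle [(0.92, [0.695, 0.3754, 0.0015])]
top cup [(0.67, [0.6882, -0.3962, -0.0005]), (0.16, [0.5072, 0.2781, 0.003])]
top collar [(0.55, [0.766, -0.0763, -0.0025])]
top spanner [(0.64, [0.7467, 0.1068, -0.0036])]
wrist adapter_mid []
wrist jig []
wrist jig_pocket []
wrist jig_pin []
wrist jig_cover []
wrist cover_grip []
wrist cover_bore []
wrist bottle []
wrist cup []
wrist collar []
wrist spanner []
1.8
```

View pics/scene0.png

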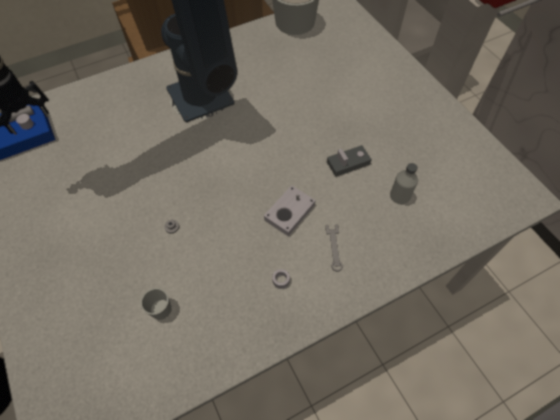

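View pics/top0.png

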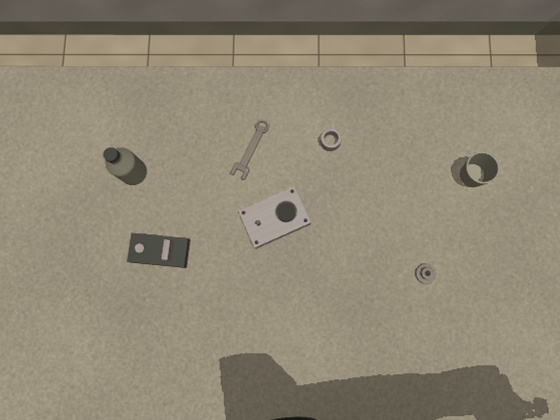

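```bash
python3 - <<'E'
from h import *
c=camera('top');W=cloud(c);print(f(c))
def reg(x0,x1,y0,y1,z0,z1):
    m=(W[...,0]>x0)&(W[...,0]<x1)&(W[...,1]>y0)&(W[...,1]<y1)&(W[...,2]>z0)&(W[...,2]<z1);return W[m]
P=reg(.46,.7,-.08,.17,.02,.04);print('jig',len(P),P[:,2].mean(),cv2.minAreaRect(P[:,:2].astype(np.float32)))
P=reg(.44,.58,.2,.4,.02,.04);print('cover',len(P),P[:,2].mean(),cv2.minAreaRect(P[:,:2].astype(np.float32)))
P=reg(.44,.58,.2,.4,.05,.08);print('handle',len(P),P[:,2].mean(),P[:,:2].mean(0),cv2.minAreaRect(P[:,:2].astype(np.float32)))
P=reg(.40,.52,-.35,-.22,.017,.04);print('hub',len(P),P[:,2].mean(),P[:,:2].mean(0))
P=reg(.40,.52,-.35,-.22,.005,.04);print('adapter',len(P),P[:,2].mean(),P[:,:2].mean(0),cv2.minAreaRect(P[:,:2].astype(np.float32)))
P=reg(.5,.62,.05,.12,.04,.07);print('pin',len(P),P[:,:2].mean(0))
P=reg(.52,.7,-.05,.08,.0,.0285);
print('bench',np.nanmedian(W[200:230,330:400,2]))
E
```

```text
502.7952365837299
jig 2436 0.02970285539711416 ((0.5825142860412598, 0.050389364361763), (0.09112941473722458, 0.13604328036308289), 24.438404083251953)
cover 1511 0.028619388816481538 ((0.5077764987945557, 0.30544283986091614), (0.1273951232433319, 0.06437411159276962), 84.65093231201172)
handle 160 0.06146237279971687 [0.50527409 0.27742135] ((0.5051069259643555, 0.27854153513908386), (0.015006822533905506, 0.04318997263908386), 85.10952758789062)
hub 114 0.022354205367976162 [ 0.46055237 -0.28267843]
adapter 339 0.013476479755117319 [ 0.46000601 -0.2817072 ] ((0.4603769779205322, -0.28380265831947327), (0.11998127400875092, 0.11466231197118759), 89.05358123779297)
pin 21 [0.5659138  0.08462012]
bench 0.00014673482931604198
```

```bash
python3 -m handwheel '[{"dx":2.76,"dy":1.88,"az":0.12},{"dx":2.76,"dy":1.88,"az":0.12},{"dx":2.76,"dy":1.88,"az":0.12},{"dx":2.76,"dy":1.88,"az":0.12},{"dx":2.76,"dy":1.88,"az":0.12},{"dx":2.76,"dy":1.88,"az":0.12},{"dx":2.76,"dy":1.88,"az":0.12},{"dx":2.76,"dy":1.88,"az":0.12}]' -1 60
```

```text
$[0]: bad value
```

```bash
python3 -m handwheel '[{"dx":2.76,"dy":1.88,"dz":0,"ax":0,"ay":0,"az":0.12},{"dx":2.76,"dy":1.88,"dz":0,"ax":0,"ay":0,"az":0.12},{"dx":2.76,"dy":1.88,"dz":0,"ax":0,"ay":0,"az":0.12},{"dx":2.76,"dy":1.88,"dz":0,"ax":0,"ay":0,"az":0.12},{"dx":2.76,"dy":1.88,"dz":0,"ax":0,"ay":0,"az":0.12},{"dx":2.76,"dy":1.88,"dz":0,"ax":0,"ay":0,"az":0.12},{"dx":2.76,"dy":1.88,"dz":0,"ax":0,"ay":0,"az":0.12},{"dx":2.76,"dy":1.88,"dz":0,"ax":0,"ay":0,"az":0.12}]' -1 60
```

```text
t: 2.52
position: [0.3519, -0.3561, 0.2307]
orientation: [2.557, 1.818, -0.003]
ft_force: [-0.3, -1.1, 0.1]
grip_width: 1.004
```

```bash
python3 -m handwheel '[{"dx":2.7,"dy":1.85,"dz":-1.2,"ax":0,"ay":0,"az":0.12},{"dx":2.7,"dy":1.85,"dz":-1.2,"ax":0,"ay":0,"az":0.12},{"dx":2.7,"dy":1.85,"dz":-1.2,"ax":0,"ay":0,"az":0.12},{"dx":1.5,"dy":1.2,"dz":-1.2,"ax":0,"ay":0,"az":0.12},{"dx":0,"dy":0,"dz":-1,"ax":0,"ay":0,"az":0.1},{"dx":0,"dy":0,"dz":0,"ax":0,"ay":0,"az":0}]'
python3 - <<'E'
from h import *
s=robot.state();c=camera('wrist');save(c,'w1.png');print(s['position'],s['orientation'],c['mount'],f(c),c['cx'],c['cy'],s['t'])
W=cloud(c,s)
m=(np.abs(W[...,2]-.022)<.003)&(np.hypot(W[...,0]-.46,W[...,1]+.282)<.05);P=W[m]
print('hub',len(P),P.mean(0),cv2.minEnclosingCircle(P[:,:2].astype(np.float32)))
m=(W[...,2]>.006)&(np.hypot(W[...,0]-.46,W[...,1]+.282)<.05);P=W[m]
print('all',len(P),P[:,2].max(),cv2.minEnclosingCircle(P[:,:2].astype(np.float32)))
for d in spotter.landmark_of('wrist','adapter_mid'):print(d)
E
```

```text
t: 3.02
position: [0.4586, -0.2799, 0.1723]
orientation: [1.879, 2.504, 0.008]
ft_force: [-0.6, -0.2, -1.0]
grip_width: 0.995
[ 0.45864433 -0.27987474  0.17232488] [1.87886011 2.50408355 0.00783218] [[ 1.82358307e-03 -9.45267528e-01 -3.26291243e-01  8.38122080e-02]
 [ 9.99998083e-01  1.49124907e-03  1.26865268e-03  1.64847718e-04]
 [-7.12634670e-04 -3.26292931e-01  9.45268436e-01 -1.43201299e-01]
 [ 0.00000000e+00  0.00000000e+00  0.00000000e+00  1.00000000e+00]] 319.096345600383 275.6617210341411 213.08966119982773 3.0167
hub 553 [ 0.46204438 -0.28218817  0.02274228] ((0.46211323142051697, -0.2827271819114685), 0.013045866042375565)
all 21606 0.26500221898749327 ((0.4600455164909363, -0.2820262610912323), 0.05004977434873581)
{'at': [0.4658, -0.2869, 0.0095], 'conf': 0.69}
```

View pics/w1.png

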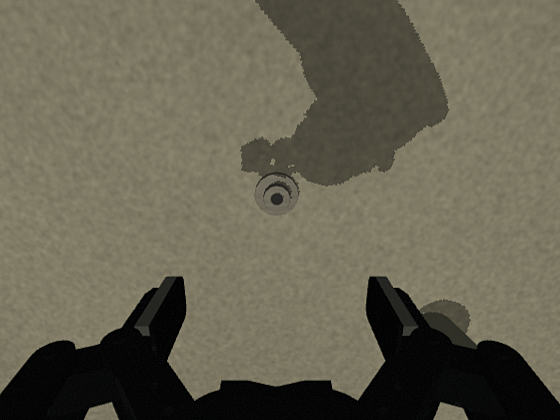

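```bash
python3 -m handwheel '[{"dx":0.3,"dy":-0.25,"dz":-3,"ax":0,"ay":0,"az":0.04},{"dx":0,"dy":0,"dz":-3.8,"ax":0,"ay":0,"az":0.04},{"dx":0,"dy":0,"dz":-3.8,"ax":0,"ay":0,"az":0.04},{"dx":0,"dy":0,"dz":-2.2,"ax":0,"ay":0,"az":0},{"dx":0,"dy":0,"dz":-1,"ax":0,"ay":0,"az":0},{"dx":0,"dy":0,"dz":0,"ax":0,"ay":0,"az":0}]'
```

```text
t: 3.62
position: [0.4632, -0.2922, 0.0429]
orientation: [1.743, 2.573, 0.005]
ft_force: [-1.3, 0.1, 0.8]
grip_width: 1.003
```

```bash
python3 -m handwheel '[{"dx":-0.12,"dy":0.97,"dz":0,"ax":0,"ay":0,"az":0},{"dx":0,"dy":0,"dz":0,"ax":0,"ay":0,"az":0}]'; python3 -c "
from h import *
s=robot.state();print(s['position'],s['orientation'],s['joint_velocities'])"
```

```text
t: 3.78
position: [0.4619, -0.2836, 0.0451]
orientation: [1.748, 2.568, 0.005]
ft_force: [-0.1, -0.2, -0.4]
grip_width: 0.997
[ 0.46194554 -0.28358854  0.04513726] [1.74800526 2.56760541 0.00533291] [-0.03047366  0.00146818  0.05226392 -0.02165424 -0.02761908 -0.00069703]
```

```bash
python3 -m handwheel '[{"dx":0,"dy":0.1,"dz":-1.5,"ax":0,"ay":0,"az":0},{"dx":0,"dy":0,"dz":-1.2,"ax":0,"ay":0,"az":0},{"dx":0,"dy":0,"dz":0,"ax":0,"ay":0,"az":0}]'
```

```text
t: 4.03
position: [0.4664, -0.2859, 0.0253]
orientation: [1.742, 2.555, 0.003]
ft_force: [-0.6, 0.2, -1.1]
grip_width: 0.999
```

```bash
python3 -m handwheel '[{"dx":-0.4,"dy":0.32,"dz":-0.7,"ax":0,"ay":0,"az":0},{"dx":0,"dy":0,"dz":0,"ax":0,"ay":0,"az":0},{"dx":0,"dy":0,"dz":0,"ax":0,"ay":0,"az":0}]'
```

```text
t: 4.28
position: [0.4641, -0.2838, 0.0212]
orientation: [1.739, 2.55, 0.003]
ft_force: [0.7, 0.0, 0.1]
grip_width: 1.0
```

```bash
cat >> h.py <<'E'
def want(x,y,z,psi):
    s=robot.state();t=R.from_rotvec([np.pi*np.cos(psi/2),np.pi*np.sin(psi/2),0])
    r=(t*R.from_rotvec(s['orientation']).inv()).as_rotvec()
    print('t',round(s['t'],2),'pos',np.round(s['position'],4),'d cm',np.round((np.array([x,y,z])-s['position'])*100,2),'rot',np.round(r,3),'F',np.round(s['ft_force'],1),'g',round(s['grip_width'],3))
E
python3 -c "
from h import *
want(.462,-.2825,.0105,1.95)"
```

```text
t 4.28 pos [ 0.4641 -0.2838  0.0212] d cm [-0.21  0.13 -1.07] rot [0.029 0.046 0.005] F [0.7 0.  0.1] g 1.0
```

```bash
python3 -m handwheel '[{"dx":-0.2,"dy":0.13,"dz":-0.5,"ax":0.029,"ay":0.046,"az":0},{"dx":0,"dy":0,"dz":0,"ax":0,"ay":0,"az":0}]';python3 -c "
from h import *
want(.462,-.2825,.0105,1.95)"
```

```text
t: 4.45
position: [0.4613, -0.2819, 0.0165]
orientation: [-1.769, -2.595, 0.001]
ft_force: [-0.6, -0.5, 0.6]
grip_width: 1.0
t 4.45 pos [ 0.4613 -0.2819  0.0165] d cm [ 0.07 -0.06 -0.6 ] rot [-0.    -0.001  0.005] F [-0.6 -0.5  0.6] g 1.0
```

```bash
python3 -m handwheel '[{"dx":0.02,"dy":0,"dz":-0.5,"ax":0.01,"ay":0.015,"az":0},{"dx":0,"dy":0,"dz":-0.1,"ax":0,"ay":0,"az":0}]';python3 -c "
from h import *
want(.462,-.2825,.0105,1.95)"
```

```text
t: 4.62
position: [0.4624, -0.2826, 0.0115]
orientation: [-1.76, -2.581, 0.001]
ft_force: [-0.1, -0.1, 0.1]
grip_width: 1.001
t 4.62 pos [ 0.4624 -0.2826  0.0115] d cm [-0.04  0.01 -0.1 ] rot [-0.009 -0.015  0.005] F [-0.1 -0.1  0.1] g 1.001
```

Close.

```bash
python3 -m handwheel '[{"dx":0,"dy":0,"dz":-0.05,"ax":-0.009,"ay":-0.015,"az":0},{"dx":0,"dy":0,"dz":0,"ax":0,"ay":0,"az":0},{"dx":0,"dy":0,"dz":0,"ax":0,"ay":0,"az":0},{"dx":0,"dy":0,"dz":0,"ax":0,"ay":0,"az":0},{"dx":0,"dy":0,"dz":0,"ax":0,"ay":0,"az":0},{"dx":0,"dy":0,"dz":0,"ax":0,"ay":0,"az":0},{"dx":0,"dy":0,"dz":0,"ax":0,"ay":0,"az":0},{"dx":0,"dy":0,"dz":0,"ax":0,"ay":0,"az":0}]' 1 50;python3 -c "
from h import *
want(.462,-.2825,.0105,1.95)"
```

```text
t: 5.28
position: [0.4627, -0.2828, 0.0136]
orientation: [1.765, 2.589, 0.0]
ft_force: [-0.4, -0.6, -0.4]
grip_width: 0.27
t 5.28 pos [ 0.4627 -0.2828  0.0136] d cm [-0.07  0.03 -0.31] rot [0.004 0.007 0.005] F [-0.4 -0.6 -0.4] g 0.27
```

```bash
python3 -m handwheel '[{"dx":0,"dy":0,"dz":0,"ax":0,"ay":0,"az":0},{"dx":0,"dy":0,"dz":0,"ax":0,"ay":0,"az":0}]'; python3 - <<'E'
from h import *
c=camera('wrist');save(c,'w2.png')
E
```

```text
t: 5.45
position: [0.4626, -0.2827, 0.0134]
orientation: [1.765, 2.589, 0.0]
ft_force: [-0.4, -0.6, 1.0]
grip_width: 0.271
```

View pics/w2.png

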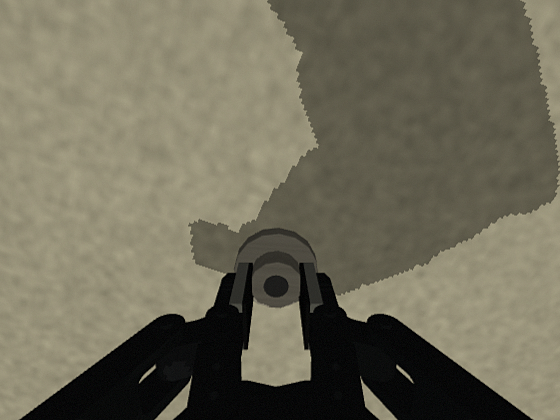

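```bash
python3 -m handwheel '[{"dx":0,"dy":0,"dz":2.5,"ax":0,"ay":0,"az":0},{"dx":0,"dy":0,"dz":3,"ax":0,"ay":0,"az":0},{"dx":0.7,"dy":1.7,"dz":3,"ax":0,"ay":0,"az":0},{"dx":1.4,"dy":3.3,"dz":1.5,"ax":0,"ay":0,"az":0},{"dx":1.4,"dy":3.3,"dz":0,"ax":0,"ay":0,"az":0},{"dx":1.4,"dy":3.3,"dz":0,"ax":0,"ay":0,"az":0},{"dx":1.4,"dy":3.3,"dz":0,"ax":0,"ay":0,"az":0},{"dx":1.4,"dy":3.3,"dz":0,"ax":0,"ay":0,"az":0}]';python3 -c "
from h import *
want(.594,.025,.1,1.997)"
```

```text
t: 6.17
position: [0.5378, -0.0994, 0.1157]
orientation: [1.787, 2.577, -0.001]
ft_force: [1.1, 0.5, -1.2]
grip_width: 0.273
t 6.17 pos [ 0.5378 -0.0994  0.1157] d cm [ 5.62 12.44 -1.57] rot [0.003 0.004 0.068] F [ 1.1  0.5 -1.2] g 0.273
```

```bash
python3 -m handwheel '[{"dx":1.4,"dy":3.2,"dz":0,"ax":0,"ay":0,"az":0.02},{"dx":1.4,"dy":3.2,"dz":0,"ax":0,"ay":0,"az":0.02},{"dx":1.4,"dy":3.2,"dz":0,"ax":0,"ay":0,"az":0.02},{"dx":1.2,"dy":2.3,"dz":0,"ax":0,"ay":0,"az":0},{"dx":0,"dy":0,"dz":0,"ax":0,"ay":0,"az":0},{"dx":0,"dy":0,"dz":0,"ax":0,"ay":0,"az":0}]';python3 - <<'E'
from h import *
want(.594,.025,.1,1.997)
s=robot.state();c=camera('wrist');save(c,'w3.png')
W=cloud(c,s)
m=(W[...,2]>.04)&(W[...,2]<.06)&(np.hypot(W[...,0]-.567,W[...,1]-.085)<.02);P=W[m];print('pin',len(P),P.mean(0))
T=np.linalg.inv(ext(c,s))
for n,p in dict(pocket=[.594,.025,.03],pin=[.5667,.085,.052]).items():
    q=T[:3,:3]@p+T[:3,3];print(n,q[:2]/q[2]*f(c)+[c['cx'],c['cy']])
for q in ['jig_pocket','jig_pin','jig','adapter_mid']:print(q,spotter.landmark_of('wrist',q)[:1])
np.save('w3.npy',W)
E
```

```text
t: 6.67
position: [0.5953, 0.0341, 0.1144]
orientation: [1.693, 2.641, 0.004]
ft_force: [-0.3, -0.8, -1.1]
grip_width: 0.274
t 6.67 pos [0.5953 0.0341 0.1144] d cm [-0.13 -0.91 -1.44] rot [ 0.     0.005 -0.005] F [-0.3 -0.8 -1.1] g 0.274
pin 198 [0.56757323 0.08607755 0.05025584]
pocket [268.14528621 228.75959615]
pin [267.36038873 145.3298118 ]
jig_pocket [{'at': [0.5978, 0.0273, 0.027], 'conf': 0.89}]
jig_pin [{'at': [0.5645, 0.0861, 0.0473], 'conf': 0.9}]
jig [{'at': [0.5986, 0.0253, 0.0005], 'conf': 0.75}]
adapter_mid [{'at': [0.5985, 0.0309, 0.1126], 'conf': 0.75}]
```

View pics/w3.png

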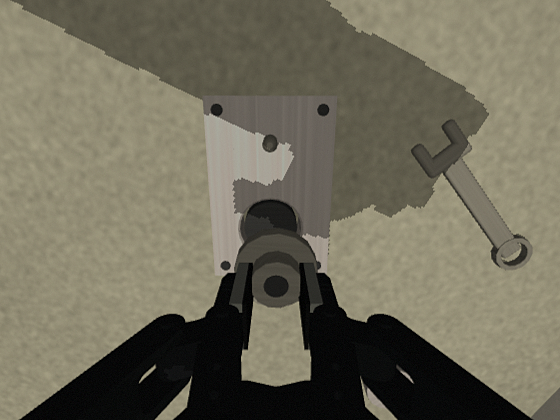

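```bash
python3 - <<'E'
from h import *
W=np.load('w3.npy');im=cv2.imread('pics/w3.png')
Z=W[...,2]
m=(np.abs(Z-.03)<.002)&(np.hypot(W[...,0]-.58,W[...,1]-.05)<.12)
P=W[m][:,:2].astype(np.float32);print('zmed',np.median(Z[m]));r=cv2.minAreaRect(P);print(r);print(cv2.boxPoints(r))
th=.4265
# per-axis extents in jig frame
ex=np.array([np.cos(th),np.sin(th)]);ey=np.array([-np.sin(th),np.cos(th)])
# pocket: points below the top
m2=(Z>.018)&(Z<.028)&(np.hypot(W[...,0]-.594,W[...,1]-.025)<.026)
Q=W[m2];print('pocket floor',len(Q),Q.mean(0));q=Q[:,:2]-[.594,.025]
print('ex range',np.percentile(q@ex,[0,1,99,100]),'ey',np.percentile(q@ey,[0,1,99,100]))
# adapter hub: top plane at TCP z+.0085
s=robot.state()['position'];print(s)
m3=(np.hypot(W[...,0]-s[0],W[...,1]-s[1])<.03)&(Z>.119)&(Z<.126)
H=W[m3];print('hub',len(H),H.mean(0),cv2.minEnclosingCircle(H[:,:2].astype(np.float32)))
m4=(np.hypot(W[...,0]-s[0],W[...,1]-s[1])<.035)&(Z>.105)&(Z<.113)
H=W[m4];print('fl',len(H),H[:,2].min(),cv2.minEnclosingCircle(H[:,:2].astype(np.float32)))
print(np.histogram(Z[(np.hypot(W[...,0]-s[0],W[...,1]-s[1])<.03)&(Z>.09)],20))
E
```

```text
zmed 0.030675929231298804
((0.583704948425293, 0.05070054531097412), (0.09038810431957245, 0.1361600011587143), 24.74729347229004)
[[ 0.51416194  0.09360929]
 [ 0.5711608  -0.03004618]
 [ 0.65324795  0.0077918 ]
 [ 0.5962491   0.13144727]]
pocket floor 1407 [0.59127816 0.03176606 0.02615648]
ex range [-0.0219875  -0.02149475  0.02420796  0.02497254] ey [-0.01303769 -0.00986006  0.02022178  0.02305626]
[0.59485131 0.03146847 0.11493266]
hub 2359 [0.594265   0.03664308 0.12345313] ((0.5930293798446655, 0.03994877636432648), 0.024675952270627022)
fl 1845 0.10501683611246992 ((0.5952672958374023, 0.034699976444244385), 0.0222691111266613)
(array([ 202, 1693,  233,  389, 2194,  425,  453,  513,  514,  810,  522,
       1010, 1101,  844,  132, 1008, 1794, 2660, 3117, 1509]), array([0.1013971 , 0.10665891, 0.11192072, 0.11718253, 0.12244435,
       0.12770616, 0.13296797, 0.13822978, 0.14349159, 0.1487534 ,
       0.15401521, 0.15927703, 0.16453884, 0.16980065, 0.17506246,
       0.18032427, 0.18558608, 0.19084789, 0.19610971, 0.20137152,
       0.20663333]))
```

```bash
python3 -m handwheel '[{"dx":0.05,"dy":-0.6,"dz":-2,"ax":0,"ay":0,"az":0},{"dx":0,"dy":0,"dz":-2.2,"ax":0,"ay":0,"az":0},{"dx":0,"dy":0,"dz":-1,"ax":0,"ay":0,"az":0},{"dx":0,"dy":0,"dz":0,"ax":0,"ay":0,"az":0},{"dx":0,"dy":0,"dz":0,"ax":0,"ay":0,"az":0}]';python3 -c "
from h import *
want(.5952,.0246,.05,1.997)"
```

```text
t: 7.33
position: [0.5954, 0.0194, 0.064]
orientation: [1.707, 2.626, 0.007]
ft_force: [0.6, 0.0, -1.2]
grip_width: 0.271
t 7.33 pos [0.5954 0.0194 0.064 ] d cm [-0.02  0.52 -1.4 ] rot [0.001 0.01  0.008] F [ 0.6  0.  -1.2] g 0.271
```

```bash
python3 -m handwheel '[{"dx":0,"dy":0.5,"dz":-1,"ax":0,"ay":0.01,"az":0.008},{"dx":0,"dy":0,"dz":0,"ax":0,"ay":0,"az":0},{"dx":0,"dy":0,"dz":0,"ax":0,"ay":0,"az":0}]';python3 -c "
from h import *
want(.5952,.0246,.05,1.997)"
```

```text
t: 7.58
position: [0.5965, 0.0238, 0.0555]
orientation: [1.702, 2.638, -0.0]
ft_force: [0.9, 0.1, 0.1]
grip_width: 0.269
t 7.58 pos [0.5965 0.0238 0.0555] d cm [-0.13  0.08 -0.55] rot [0.002 0.002 0.001] F [0.9 0.1 0.1] g 0.269
```

```bash
python3 -m handwheel '[{"dx":-0.15,"dy":0.08,"dz":-0.6,"ax":0,"ay":0.01,"az":0},{"dx":0,"dy":0,"dz":0,"ax":0,"ay":0,"az":0},{"dx":0,"dy":0,"dz":0,"ax":0,"ay":0,"az":0}]';python3 -c "
from h import *
want(.5952,.0246,.045,1.997)"
```

```text
t: 7.83
position: [0.5962, 0.0252, 0.0506]
orientation: [-1.699, -2.637, 0.008]
ft_force: [-0.2, -0.6, -1.5]
grip_width: 0.272
t 7.83 pos [0.5962 0.0252 0.0506] d cm [-0.1  -0.06 -0.56] rot [ 0.002 -0.006  0.   ] F [-0.2 -0.6 -1.5] g 0.272
```

```bash
python3 -m handwheel '[{"dx":-0.12,"dy":-0.06,"dz":-0.5,"ax":0,"ay":0,"az":0},{"dx":0,"dy":0,"dz":0,"ax":0,"ay":0,"az":0},{"dx":0,"dy":0,"dz":0,"ax":0,"ay":0,"az":0}]';python3 - <<'E'
from h import *
want(.5952,.0246,.0395,1.997)
c=camera('wrist');save(c,'w4.png')
E
```

```text
t: 8.08
position: [0.5955, 0.0248, 0.0457]
orientation: [-1.699, -2.638, 0.007]
ft_force: [-0.0, 0.1, -1.6]
grip_width: 0.27
t 8.08 pos [0.5955 0.0248 0.0457] d cm [-0.03 -0.02 -0.62] rot [ 0.002 -0.005 -0.   ] F [-0.   0.1 -1.6] g 0.27
```

View pics/w4.png

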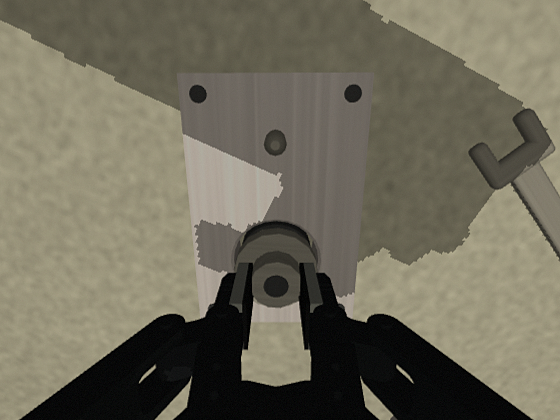

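```bash
python3 -m handwheel '[{"dx":-0.02,"dy":0,"dz":-0.4,"ax":0,"ay":-0.005,"az":0},{"dx":0,"dy":0,"dz":-0.1,"ax":0,"ay":0,"az":0},{"dx":0,"dy":0,"dz":0,"ax":0,"ay":0,"az":0}]';python3 -c "
from h import *
want(.5952,.0246,.0395,1.997)"
```

```text
t: 8.38
position: [0.5951, 0.0247, 0.0403]
orientation: [1.701, 2.64, -0.002]
ft_force: [-0.2, -0.8, -0.8]
grip_width: 0.276
t 8.38 pos [0.5951 0.0247 0.0403] d cm [ 0.01 -0.01 -0.08] rot [ 0.002  0.    -0.   ] F [-0.2 -0.8 -0.8] g 0.276
```

```bash
python3 -m handwheel '[{"dx":0,"dy":0,"dz":-0.12,"ax":0,"ay":0,"az":0},{"dx":0,"dy":0,"dz":0,"ax":0,"ay":0,"az":0}]';python3 -m handwheel '[{"dx":0,"dy":0,"dz":0,"ax":0,"ay":0,"az":0},{"dx":0,"dy":0,"dz":0,"ax":0,"ay":0,"az":0},{"dx":0,"dy":0,"dz":0,"ax":0,"ay":0,"az":0},{"dx":0,"dy":0,"dz":0,"ax":0,"ay":0,"az":0},{"dx":0,"dy":0,"dz":0,"ax":0,"ay":0,"az":0},{"dx":0,"dy":0,"dz":2,"ax":0,"ay":0,"az":0},{"dx":0,"dy":0,"dz":3,"ax":0,"ay":0,"az":0},{"dx":0,"dy":0,"dz":3,"ax":0,"ay":0,"az":0}]' -1;python3 - <<'E'
from h import *
want(.5952,.0246,.0395,1.997)
c=camera('wrist');save(c,'w5.png')
E
```

```text
t: 8.55
position: [0.5953, 0.0248, 0.0396]
orientation: [1.7, 2.64, -0.001]
ft_force: [0.2, 0.4, -0.9]
grip_width: 0.27
t: 9.22
position: [0.5888, 0.0251, 0.1126]
orientation: [-1.694, -2.63, 0.014]
ft_force: [0.1, 1.1, -0.5]
grip_width: 1.004
t 9.22 pos [0.5888 0.0251 0.1126] d cm [ 0.64 -0.05 -7.31] rot [ 0.001 -0.016  0.   ] F [ 0.1  1.1 -0.5] g 1.004
```

View pics/w5.png

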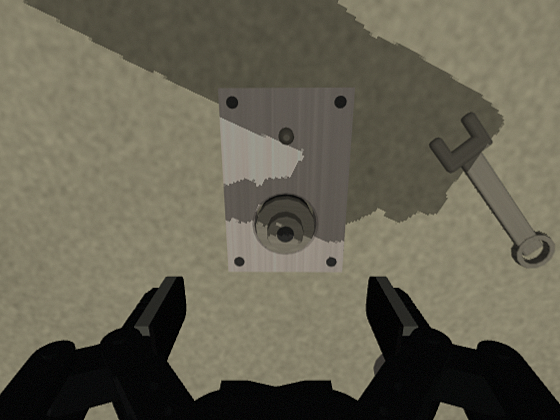

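```bash
python3 -m handwheel '[{"dx":0,"dy":0,"dz":0,"ax":0,"ay":0,"az":0},{"dx":0,"dy":0,"dz":0,"ax":0,"ay":0,"az":0}]';cat > jig.py <<'E'
from h import *
s=robot.state();c=camera('wrist');W=cloud(c,s);Z=W[...,2];print(s['position'],robot.state()['position'])
m=(np.abs(Z-.03)<.0025)&(np.hypot(W[...,0]-.58,W[...,1]-.05)<.12)
r=cv2.minAreaRect(W[m][:,:2].astype(np.float32));print('zmed',np.median(Z[m]),r)
th=np.radians(r[2]);ey=np.array([-np.sin(th),np.cos(th)]);p=np.array(r[0])-.028*ey;print('pocket',p,'pin pred',p+.066*ey)
m=(Z>.040)&(Z<.06)&(np.hypot(W[...,0]-.567,W[...,1]-.085)<.015);P=W[m];P=P[P[:,2]>P[:,2].max()-.004];print('pin',len(P),P.mean(0),P[:,2].max())
m=(np.abs(Z-.048)<.003)&(np.hypot(W[...,0]-p[0],W[...,1]-p[1])<.025);P=W[m];print('hub',len(P),np.median(P[:,2]),cv2.minEnclosingCircle(P[:,:2].astype(np.float32)))
m=(np.abs(Z-.035)<.002)&(np.hypot(W[...,0]-p[0],W[...,1]-p[1])<.03);P=W[m];print('flange',len(P),np.median(P[:,2]),P[:,2].std(),cv2.minEnclosingCircle(P[:,:2].astype(np.float32)))
E
python3 jig.py
```

```text
t: 9.43
position: [0.5956, 0.0246, 0.1248]
orientation: [1.699, 2.637, 0.0]
ft_force: [-0.0, 1.4, -0.8]
grip_width: 1.0
[0.59560829 0.02461003 0.12483389] [0.59543528 0.02465574 0.1243473 ]
zmed 0.03074013560459507 ((0.5838595032691956, 0.05051285773515701), (0.09048044681549072, 0.13619332015514374), 24.626754760742188)
pocket [0.59552725 0.02505969] pin pred [0.5680247  0.08505644]
pin 120 [0.56784636 0.08557622 0.05159927] 0.053857117563645834
hub 911 0.048745615165585454 ((0.5952487587928772, 0.02531079389154911), 0.012930498458445072)
flange 1292 0.03570577777541435 0.0006790348570364256 ((0.5963616967201233, 0.027235122397542), 0.024240883067250252)
```

```bash
python3 -m handwheel '[{"dx":-1.1,"dy":3.1,"dz":1,"ax":0,"ay":0,"az":0.125},{"dx":-1.1,"dy":3.1,"dz":1,"ax":0,"ay":0,"az":0.125},{"dx":-1.1,"dy":3.1,"dz":1,"ax":0,"ay":0,"az":0.125},{"dx":-1.1,"dy":3.1,"dz":0.5,"ax":0,"ay":0,"az":0.125},{"dx":-1.1,"dy":3.1,"dz":0,"ax":0,"ay":0,"az":0.125},{"dx":-1.1,"dy":3.1,"dz":0,"ax":0,"ay":0,"az":0.125},{"dx":-1.1,"dy":3.1,"dz":0,"ax":0,"ay":0,"az":0.125},{"dx":-1,"dy":2.4,"dz":0,"ax":0,"ay":0,"az":0.125}]';python3 -c "
from h import *
want(.506,.278,.16,3.05)"
```

```text
t: 10.15
position: [0.5005, 0.2669, 0.1472]
orientation: [-0.222, -3.127, 0.016]
ft_force: [0.2, -0.3, 0.5]
grip_width: 1.004
t 10.15 pos [0.5005 0.2669 0.1472] d cm [0.55 1.11 1.28] rot [ 0.01  -0.007  0.05 ] F [ 0.2 -0.3  0.5] g 1.004
```

```bash
python3 -m handwheel '[{"dx":0.5,"dy":0.2,"dz":0.5,"ax":0.01,"ay":-0.007,"az":0.04},{"dx":0,"dy":0,"dz":0,"ax":0,"ay":0,"az":0},{"dx":0,"dy":0,"dz":0,"ax":0,"ay":0,"az":0},{"dx":0,"dy":0,"dz":0,"ax":0,"ay":0,"az":0}]';cat > cov.py <<'E'
from h import *
import sys
want(.506,.278,.16,3.05)
s=robot.state();c=camera('wrist');save(c,sys.argv[1]);W=cloud(c,s);Z=W[...,2];d=np.hypot(W[...,0]-.506,W[...,1]-.3)
m=(np.abs(Z-.028)<.003)&(d<.12);r=cv2.minAreaRect(W[m][:,:2].astype(np.float32));print('plate',np.median(Z[m]),r)
m=(np.abs(Z-.062)<.003)&(d<.1);P=W[m];r=cv2.minAreaRect(P[:,:2].astype(np.float32));print('handle',len(P),np.median(P[:,2]),P.mean(0),r)
E
python3 cov.py w6.png
```

```text
t: 10.48
position: [0.4988, 0.274, 0.1455]
orientation: [-0.138, -3.127, 0.004]
ft_force: [-0.1, -0.3, 0.3]
grip_width: 1.001
t 10.48 pos [0.4988 0.274  0.1455] d cm [0.72 0.4  1.45] rot [ 0.002 -0.012 -0.003] F [-0.1 -0.3  0.3] g 1.001
plate 0.02877957592879793 ((0.5092563033103943, 0.30685508251190186), (0.12636855244636536, 0.06489863246679306), 85.01273345947266)
handle 970 0.06257401841819375 [0.50519738 0.27990145 0.06253291] ((0.5061859488487244, 0.28008031845092773), (0.013611030764877796, 0.04322856292128563), 85.0654296875)
```

View pics/w6.png

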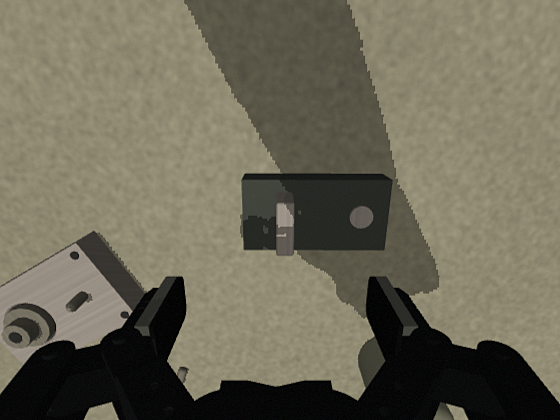

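```bash
python3 -m handwheel '[{"dx":0.75,"dy":0.6,"dz":-2,"ax":0,"ay":-0.01,"az":0},{"dx":0,"dy":0,"dz":-2.5,"ax":0,"ay":0,"az":0},{"dx":0,"dy":0,"dz":-1.5,"ax":0,"ay":0,"az":0},{"dx":0,"dy":0,"dz":0,"ax":0,"ay":0,"az":0},{"dx":0,"dy":0,"dz":0,"ax":0,"ay":0,"az":0}]';python3 -c "
from h import *
want(.5065,.28,.032,3.055)"
```

```text
t: 10.95
position: [0.5083, 0.275, 0.0828]
orientation: [-0.158, -3.136, 0.005]
ft_force: [0.2, -0.7, 0.8]
grip_width: 0.998
t 10.95 pos [0.5083 0.275  0.0828] d cm [-0.18  0.5  -5.08] rot [ 0.003 -0.002  0.014] F [ 0.2 -0.7  0.8] g 0.998
```

```bash
python3 -m handwheel '[{"dx":-0.2,"dy":0.5,"dz":-1.5,"ax":0,"ay":0,"az":0.014},{"dx":0,"dy":0,"dz":-1.2,"ax":0,"ay":0,"az":0},{"dx":0,"dy":0,"dz":-0.5,"ax":0,"ay":0,"az":0},{"dx":0,"dy":0,"dz":0,"ax":0,"ay":0,"az":0}]';python3 -c "
from h import *
want(.5065,.28,.032,3.055)"
```

```text
t: 11.28
position: [0.5089, 0.2781, 0.0527]
orientation: [0.144, 3.136, -0.004]
ft_force: [-0.8, -0.1, -0.2]
grip_width: 0.998
t 11.28 pos [0.5089 0.2781 0.0527] d cm [-0.24  0.19 -2.07] rot [0.003 0.002 0.005] F [-0.8 -0.1 -0.2] g 0.998
```

```bash
python3 -m handwheel '[{"dx":-0.3,"dy":0.15,"dz":-1.2,"ax":0,"ay":0,"az":0.005},{"dx":-0.1,"dy":0,"dz":-0.6,"ax":0,"ay":0,"az":0},{"dx":0,"dy":0,"dz":0,"ax":0,"ay":0,"az":0}]';python3 -c "
from h import *
want(.5065,.28,.032,3.055)"
```

```text
t: 11.53
position: [0.5063, 0.2797, 0.0354]
orientation: [0.138, 3.133, -0.002]
ft_force: [-0.2, 0.3, -0.2]
grip_width: 1.007
t 11.53 pos [0.5063 0.2797 0.0354] d cm [ 0.02  0.03 -0.34] rot [0.001 0.005 0.001] F [-0.2  0.3 -0.2] g 1.007
```

```bash
python3 -m handwheel '[{"dx":0,"dy":0.02,"dz":-0.35,"ax":0,"ay":0.005,"az":0},{"dx":0,"dy":0,"dz":0,"ax":0,"ay":0,"az":0},{"dx":0,"dy":0,"dz":0,"ax":0,"ay":0,"az":0}]';python3 -c "
from h import *
want(.5065,.28,.032,3.055)"
```

```text
t: 11.78
position: [0.5061, 0.28, 0.0317]
orientation: [0.138, 3.138, -0.002]
ft_force: [0.6, 1.0, 1.7]
grip_width: 0.999
t 11.78 pos [0.5061 0.28   0.0317] d cm [0.04 0.   0.03] rot [0.001 0.    0.001] F [0.6 1.  1.7] g 0.999
```

```bash
python3 -m handwheel '[{"dx":0.04,"dy":0,"dz":0,"ax":0,"ay":0,"az":0},{"dx":0,"dy":0,"dz":0,"ax":0,"ay":0,"az":0},{"dx":0,"dy":0,"dz":0,"ax":0,"ay":0,"az":0},{"dx":0,"dy":0,"dz":0,"ax":0,"ay":0,"az":0},{"dx":0,"dy":0,"dz":0,"ax":0,"ay":0,"az":0},{"dx":0,"dy":0,"dz":0,"ax":0,"ay":0,"az":0},{"dx":0,"dy":0,"dz":0,"ax":0,"ay":0,"az":0},{"dx":0,"dy":0,"dz":0,"ax":0,"ay":0,"az":0}]' 1 110;python3 -m handwheel '[{"dx":0,"dy":0,"dz":0,"ax":0,"ay":0,"az":0},{"dx":0,"dy":0,"dz":0,"ax":0,"ay":0,"az":0}]';python3 cov.py w7.png
```

```text
t: 12.45
position: [0.5079, 0.2802, 0.0335]
orientation: [0.138, 3.136, -0.001]
ft_force: [-0.9, -0.1, 0.1]
grip_width: 0.143
t: 12.62
position: [0.5079, 0.2802, 0.0335]
orientation: [0.138, 3.136, -0.001]
ft_force: [-0.2, -0.6, 0.8]
grip_width: 0.14
t 12.62 pos [0.5079 0.2802 0.0335] d cm [-0.19 -0.22 12.65] rot [ 0.001  0.003 -0.004] F [-0.2 -0.6  0.8] g 0.14
plate 0.02870892698466218 ((0.5090677738189697, 0.30732396245002747), (0.1269097626209259, 0.06496930867433548), 84.99603271484375)
handle 3246 0.06259127256783557 [0.50306829 0.28059182 0.06246867] ((0.5062193274497986, 0.2801845967769623), (0.036650676280260086, 0.041069287806749344), 45.39896774291992)
```

View pics/w7.png

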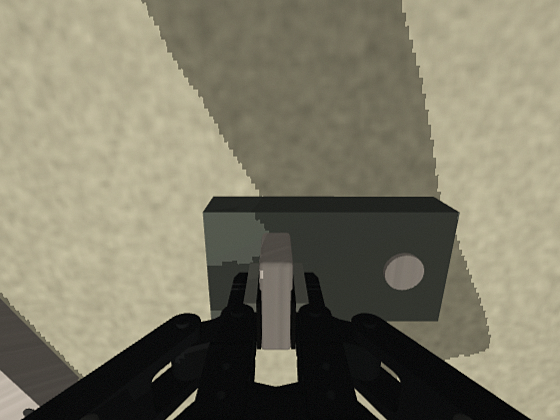

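```bash
python3 -m handwheel '[{"dx":0,"dy":0,"dz":1,"ax":0,"ay":0,"az":0},{"dx":0,"dy":0,"dz":2,"ax":0,"ay":0,"az":0},{"dx":0,"dy":0,"dz":2.5,"ax":0,"ay":0,"az":0},{"dx":0,"dy":0,"dz":2.5,"ax":0,"ay":0,"az":0},{"dx":0,"dy":0,"dz":2,"ax":0,"ay":0,"az":0},{"dx":0,"dy":0,"dz":0,"ax":0,"ay":0,"az":0}]';python3 -c "
from h import *
want(.5965,.0252,.13,3.571)"
```

```text
t: 13.17
position: [0.4992, 0.2764, 0.1293]
orientation: [-0.137, -3.122, 0.017]
ft_force: [0.4, 0.3, -2.6]
grip_width: 0.145
t 13.17 pos [0.4992 0.2764 0.1293] d cm [  9.73 -25.12   0.07] rot [ 0.015 -0.014  0.517] F [ 0.4  0.3 -2.6] g 0.145
```

```bash
python3 -m handwheel '[{"dx":0.6,"dy":-1.5,"dz":0,"ax":0.01,"ay":-0.01,"az":0.05},{"dx":1.1,"dy":-2.8,"dz":0,"ax":0,"ay":0,"az":0.065},{"dx":1.1,"dy":-2.8,"dz":0,"ax":0,"ay":0,"az":0.065},{"dx":1.1,"dy":-2.8,"dz":0,"ax":0,"ay":0,"az":0.065},{"dx":1.1,"dy":-2.8,"dz":0,"ax":0,"ay":0,"az":0.065},{"dx":1.1,"dy":-2.8,"dz":0,"ax":0,"ay":0,"az":0.065},{"dx":1.1,"dy":-2.8,"dz":0,"ax":0,"ay":0,"az":0.065},{"dx":1,"dy":-2.3,"dz":0,"ax":0,"ay":0,"az":0.06}]';python3 -m handwheel '[{"dx":0,"dy":0,"dz":0,"ax":0,"ay":0,"az":0},{"dx":0,"dy":0,"dz":0,"ax":0,"ay":0,"az":0}]';python3 -c "
from h import *
want(.5965,.0252,.13,3.571)"
```

```text
t: 13.83
position: [0.5756, 0.0679, 0.1191]
orientation: [0.695, -3.042, -0.0]
ft_force: [0.4, 0.4, -3.7]
grip_width: 0.144
t: 14.0
position: [0.5758, 0.0616, 0.1149]
orientation: [0.685, -3.039, 0.003]
ft_force: [-1.8, 0.3, -4.0]
grip_width: 0.145
t 14.0 pos [0.5758 0.0616 0.1149] d cm [ 2.07 -3.64  1.51] rot [ 0.008 -0.025 -0.014] F [-1.8  0.3 -4. ] g 0.145
```

```bash
python3 -m handwheel '[{"dx":1,"dy":-1.8,"dz":0.5,"ax":0.005,"ay":-0.015,"az":-0.014},{"dx":1,"dy":-1.8,"dz":0.3,"ax":0.005,"ay":-0.015,"az":0},{"dx":0,"dy":0,"dz":0,"ax":0,"ay":0,"az":0},{"dx":0,"dy":0,"dz":0,"ax":0,"ay":0,"az":0},{"dx":0,"dy":0,"dz":0,"ax":0,"ay":0,"az":0}]';cat > cov2.py <<'E'
from h import *
import sys
want(.5966,.0252,.1,3.571)
s=robot.state();c=camera('wrist');save(c,sys.argv[1]);W=cloud(c,s);Z=W[...,2]
p0=s['position'];ex=np.array([np.cos(.43),np.sin(.43)]);ey=np.array([-np.sin(.43),np.cos(.43)])
q=W[...,:2]-p0[:2];a=q@ex;b=q@ey
zt=p0[2]-.0335+.028
m=(np.abs(Z-zt)<.006)&(np.abs(a)<.045)&(b>-.05)&(b<.1)
P=W[m];A=np.c_[P[:,:2]-p0[:2],np.ones(len(P))];k=np.linalg.lstsq(A,P[:,2],rcond=None)[0]
res=P[:,2]-A@k;P=P[np.abs(res)<.0012];A=np.c_[P[:,:2]-p0[:2],np.ones(len(P))];k=np.linalg.lstsq(A,P[:,2],rcond=None)[0]
print('plane slope ex,ey',k[:2]@ex,k[:2]@ey,'z at tcp',k[2],'minus tcp',k[2]-p0[2])
r=cv2.minAreaRect(P[:,:2].astype(np.float32));print(r)
th=np.radians(r[2]); th=th if th<.8 else th-np.pi/2
e=np.array([-np.sin(th),np.cos(th)]);h=np.array(r[0])-.027*e
print('yaw',th,'origin',h,'bore',h+.066*e,'origin-tcp',h-p0[:2], 'tgt pocket .5954 .0252 pin .568 .0853')
E
python3 cov2.py w8.png
```

```text
t: 14.42
position: [0.5914, 0.0274, 0.1156]
orientation: [0.667, -3.064, -0.01]
ft_force: [-0.5, -0.3, -5.3]
grip_width: 0.142
t 14.42 pos [0.5914 0.0274 0.1156] d cm [ 0.52 -0.22 -1.56] rot [-0.005 -0.007  0.   ] F [-0.5 -0.3 -5.3] g 0.142
plane slope ex,ey -0.0024055625818380656 0.005857020616950363 z at tcp 0.11085297180082729 minus tcp -0.004772101030029036
((0.5789142847061157, 0.05108894407749176), (0.06485118716955185, 0.1265263706445694), 24.571077346801758)
yaw 0.4288462004638833 origin [0.59014147 0.0265339 ] bore [0.56269724 0.08655734] origin-tcp [-0.00127683 -0.00084701] tgt pocket .5954 .0252 pin .568 .0853
```

View pics/w8.png

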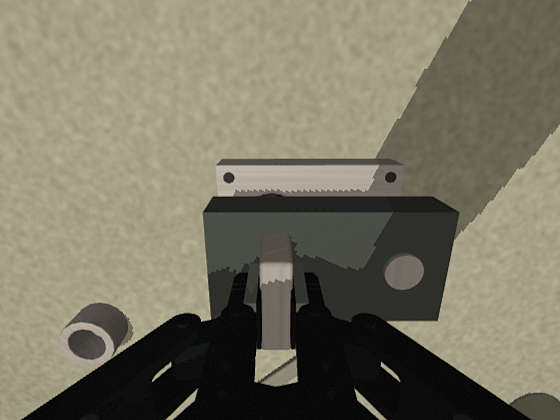

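```bash
python3 -m handwheel '[{"dx":0.53,"dy":-0.14,"dz":-0.8,"ax":-0.005,"ay":-0.007,"az":0},{"dx":0,"dy":0,"dz":-0.8,"ax":0,"ay":0,"az":0},{"dx":0,"dy":0,"dz":0,"ax":0,"ay":0,"az":0},{"dx":0,"dy":0,"dz":0,"ax":0,"ay":0,"az":0},{"dx":0,"dy":0,"dz":0,"ax":0,"ay":0,"az":0}]';python3 -c "
from h import *
want(.5967,.026,.0885,3.571)"
```

```text
t: 14.88
position: [0.5946, 0.0302, 0.0955]
orientation: [0.676, -3.064, -0.003]
ft_force: [0.1, -0.2, -4.1]
grip_width: 0.142
t 14.88 pos [0.5946 0.0302 0.0955] d cm [ 0.21 -0.42 -0.7 ] rot [-0.001 -0.005 -0.005] F [ 0.1 -0.2 -4.1] g 0.142
```

```bash
python3 -m handwheel '[{"dx":0.2,"dy":-0.42,"dz":-0.2,"ax":0,"ay":-0.005,"az":-0.005},{"dx":0,"dy":0,"dz":0,"ax":0,"ay":0,"az":0},{"dx":0,"dy":0,"dz":0,"ax":0,"ay":0,"az":0}]';python3 -c "
from h import *
want(.5967,.026,.0885,3.571)"
```

```text
t: 15.13
position: [0.5967, 0.026, 0.0933]
orientation: [-0.669, 3.069, 0.001]
ft_force: [-0.2, 0.6, -4.8]
grip_width: 0.143
t 15.13 pos [0.5967 0.026  0.0933] d cm [-0.   -0.   -0.48] rot [-0.001  0.001 -0.   ] F [-0.2  0.6 -4.8] g 0.143
```

```bash
python3 cov2.py w9.png; python3 -m handwheel '[{"dx":0,"dy":0,"dz":-0.5,"ax":0,"ay":0,"az":0},{"dx":0,"dy":0,"dz":0,"ax":0,"ay":0,"az":0},{"dx":0,"dy":0,"dz":0,"ax":0,"ay":0,"az":0}]';python3 -c "
from h import *
want(.5967,.026,.0855,3.571)"
```

```text
t 15.13 pos [0.5967 0.026  0.0933] d cm [-0.01 -0.08  0.67] rot [-0.001  0.001 -0.   ] F [-0.2  0.6 -4.8] g 0.143
plane slope ex,ey 0.0029279189780426667 -0.0006952913968612632 z at tcp 0.08850325749463948 minus tcp -0.004770887757159295
((0.5840629935264587, 0.04958716779947281), (0.06488244235515594, 0.12669426202774048), 24.309175491333008)
yaw 0.4242751507688713 origin [0.59517782 0.02498106] bore [0.56800824 0.08512932] origin-tcp [-0.00154702 -0.00102904] tgt pocket .5954 .0252 pin .568 .0853
t: 15.43
position: [0.5974, 0.0254, 0.0886]
orientation: [-0.668, 3.067, 0.0]
ft_force: [-0.5, -0.5, -3.5]
grip_width: 0.144
t 15.43 pos [0.5974 0.0254 0.0886] d cm [-0.07  0.06 -0.31] rot [-0.001  0.002  0.001] F [-0.5 -0.5 -3.5] g 0.144
```

Aligned. Descend slowly, watching force (tare ≈ −4 N).

```bash
python3 -m handwheel '[{"dx":-0.06,"dy":0.06,"dz":-0.4,"ax":0,"ay":0,"az":0},{"dx":0,"dy":0,"dz":0,"ax":0,"ay":0,"az":0},{"dx":0,"dy":0,"dz":0,"ax":0,"ay":0,"az":0}]';python3 -c "
from h import *
want(.5967,.026,.0815,3.571)"
```

```text
t: 15.68
position: [0.5967, 0.0261, 0.0842]
orientation: [-0.668, 3.067, 0.0]
ft_force: [0.1, 0.3, -4.8]
grip_width: 0.143
t 15.68 pos [0.5967 0.0261 0.0842] d cm [ 0.   -0.01 -0.27] rot [-0.001  0.002  0.001] F [ 0.1  0.3 -4.8] g 0.143
```

```bash
python3 -m handwheel '[{"dx":0,"dy":0,"dz":-0.4,"ax":0,"ay":0,"az":0},{"dx":0,"dy":0,"dz":0,"ax":0,"ay":0,"az":0},{"dx":0,"dy":0,"dz":0,"ax":0,"ay":0,"az":0}]';python3 -c "
from h import *
want(.5967,.026,.0765,3.571)"
```

```text
t: 15.93
position: [0.5966, 0.0262, 0.0798]
orientation: [-0.668, 3.067, 0.0]
ft_force: [-0.6, -0.6, -3.8]
grip_width: 0.143
t 15.93 pos [0.5966 0.0262 0.0798] d cm [ 0.01 -0.02 -0.33] rot [-0.001  0.002  0.001] F [-0.6 -0.6 -3.8] g 0.143
```

```bash
python3 -m handwheel '[{"dx":0,"dy":-0.01,"dz":-0.5,"ax":0,"ay":0,"az":0},{"dx":0,"dy":0,"dz":-0.3,"ax":0,"ay":0,"az":0},{"dx":0,"dy":0,"dz":0,"ax":0,"ay":0,"az":0},{"dx":0,"dy":0,"dz":0,"ax":0,"ay":0,"az":0}]';python3 -c "
from h import *
want(.5967,.026,.0685,3.571)"
```

```text
t: 16.27
position: [0.5965, 0.0261, 0.0707]
orientation: [-0.668, 3.068, 0.0]
ft_force: [-0.7, -0.5, -3.9]
grip_width: 0.144
t 16.27 pos [0.5965 0.0261 0.0707] d cm [ 0.02 -0.01 -0.22] rot [-0.001  0.002  0.001] F [-0.7 -0.5 -3.9] g 0.144
```

```bash
python3 -m handwheel '[{"dx":0,"dy":0,"dz":-0.25,"ax":0,"ay":0,"az":0},{"dx":0,"dy":0,"dz":-0.2,"ax":0,"ay":0,"az":0}]';python3 -m handwheel '[{"dx":0,"dy":0,"dz":-0.2,"ax":0,"ay":0,"az":0},{"dx":0,"dy":0,"dz":-0.2,"ax":0,"ay":0,"az":0}]';python3 -c "
from h import *
want(.5967,.026,.0635,3.571)"
```

```text
t: 16.43
position: [0.597, 0.0261, 0.0673]
orientation: [-0.668, 3.066, -0.0]
ft_force: [-2.4, 0.2, 3.5]
grip_width: 0.143
t: 16.6
position: [0.597, 0.0261, 0.0659]
orientation: [-0.667, 3.065, -0.001]
ft_force: [-3.6, -1.1, 4.2]
grip_width: 0.146
t 16.6 pos [0.597  0.0261 0.0659] d cm [-0.03 -0.01 -0.24] rot [-0.     0.004  0.001] F [-3.6 -1.1  4.2] g 0.146
```

```bash
python3 -m handwheel '[{"dx":0,"dy":0,"dz":-0.3,"ax":0,"ay":0,"az":0},{"dx":0,"dy":0,"dz":-0.3,"ax":0,"ay":0,"az":0}]';python3 -m handwheel '[{"dx":0,"dy":0,"dz":-0.3,"ax":0,"ay":0,"az":0},{"dx":0,"dy":0,"dz":-0.3,"ax":0,"ay":0,"az":0}]';python3 -c "
from h import *
want(.5967,.026,.0635,3.571)"
```

```text
t: 16.77
position: [0.597, 0.026, 0.0635]
orientation: [-0.667, 3.064, -0.002]
ft_force: [-8.2, -1.0, 16.9]
grip_width: 0.143
t: 16.93
position: [0.5971, 0.026, 0.0635]
orientation: [-0.667, 3.062, -0.003]
ft_force: [-6.8, -0.9, 12.6]
grip_width: 0.144
t 16.93 pos [0.5971 0.026  0.0635] d cm [-0.04  0.    0.  ] rot [0.    0.008 0.   ] F [-6.8 -0.9 12.6] g 0.144
```

```bash
python3 -m handwheel '[{"dx":-0.05,"dy":0,"dz":-0.4,"ax":0,"ay":0.008,"az":0},{"dx":-0.03,"dy":0,"dz":-0.5,"ax":0,"ay":0.004,"az":0}]';python3 -m handwheel '[{"dx":-0.03,"dy":0,"dz":-0.5,"ax":0,"ay":0.004,"az":0}]';python3 cov2.py w10.png; python3 - <<'E'
from h import *
want(.5967,.026,.0635,3.571)
c=camera('scene');save(c,'s10.png');i=cv2.imread('pics/s10.png')[150:270,220:380];cv2.imwrite('pics/s10c.png',cv2.resize(i,None,fx=5,fy=5))
c=camera('wrist');save(c,'w11.png')
s=robot.state();W=cloud(c,s);Z=W[...,2]
m=(np.abs(Z-.03)<.005)&(np.hypot(W[...,0]-.58,W[...,1]-.05)<.12);print('jig top z',np.median(Z[m]),m.sum())
E
```

```text
t: 17.1
position: [0.597, 0.026, 0.0635]
orientation: [-0.669, 3.069, -0.001]
ft_force: [-11.7, 0.3, 22.5]
grip_width: 0.147
t: 17.18
position: [0.5971, 0.026, 0.0635]
orientation: [0.669, -3.069, 0.001]
ft_force: [-10.8, 0.3, 18.6]
grip_width: 0.149
t 17.18 pos [0.5971 0.026  0.0635] d cm [-0.05 -0.08  3.65] rot [ 0.001 -0.     0.   ] F [-10.8   0.3  18.6] g 0.149
plane slope ex,ey 0.0009052895865639565 0.0007317759942673007 z at tcp 0.058796134888250855 minus tcp -0.0047212294594747226
((0.5845749378204346, 0.049778565764427185), (0.0647457093000412, 0.12650080025196075), 24.655906677246094)
yaw 0.4303267515823992 origin [0.59583847 0.02524017] bore [0.56830539 0.08522292] origin-tcp [-0.00122707 -0.00080461] tgt pocket .5954 .0252 pin .568 .0853
t 17.23 pos [0.5971 0.026  0.0635] d cm [-0.04 -0.   -0.  ] rot [ 0.001 -0.     0.   ] F [-11.1  -0.5  19.9] g 0.144
jig top z 0.030693400873922083 6457
```

View pics/w11.png

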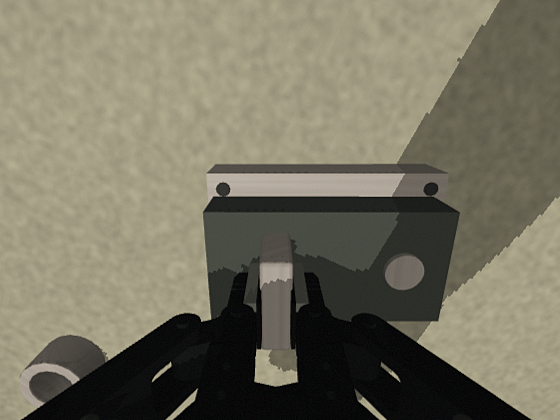

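View pics/s10c.png

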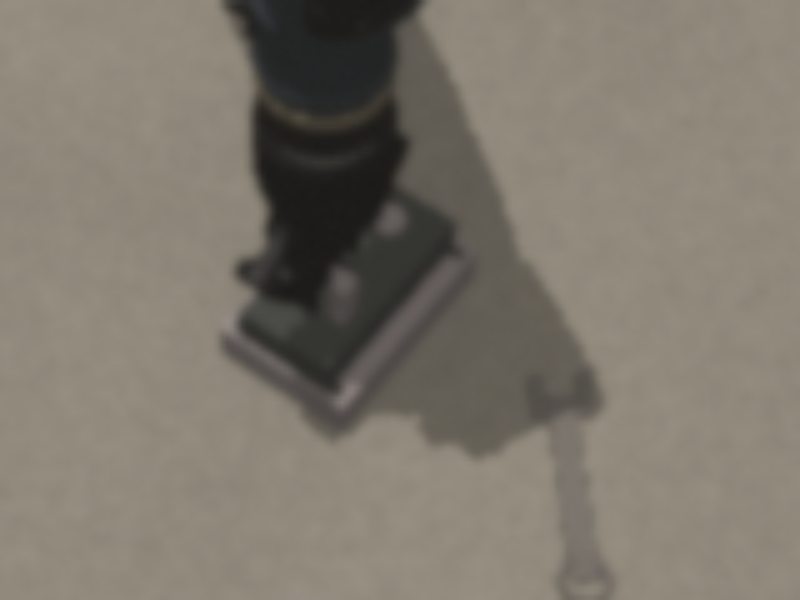

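```bash
python3 - <<'E'
from h import *
for i in range(20):
    camera('top')
    if i%6==5: want(.5967,.026,.0635,3.571)
E
```

```text
t 17.63 pos [0.5971 0.026  0.0635] d cm [-0.04 -0.   -0.  ] rot [ 0.001 -0.     0.   ] F [-9.2  0.2 19.1] g 0.144
t 17.93 pos [0.5971 0.026  0.0636] d cm [-0.04 -0.   -0.01] rot [ 0.001 -0.     0.   ] F [-9.9  0.2 19.3] g 0.141
t 18.23 pos [0.5971 0.026  0.0635] d cm [-0.04 -0.    0.  ] rot [ 0.001 -0.     0.   ] F [-10.6   0.9  19.4] g 0.143
```

Steady; handing in.

```bash
python3 -c "
from h import *
print(job.hand_in())"
```

```text
the job is handed in; nothing more can be done
None
```

I set the adapter flange down in the jig pocket and released it. I then lowered the cover over its hub and the pin, pressed it flush, and handed the job in at about 18 s while still holding it down.

- **Adapter:** before the cover went on, the wrist depth put the hub top about 18 mm above the jig's top, as expected for a seated adapter.
- **Cover:** the cover's plate top measured 28.1 mm above the jig's top against a 28 mm thick plate, with slopes under 0.001, so it lies flush. The estimated bore position was within about 0.5 mm of the pin. It went down over the pin with no contact force, so no sliding was needed.
- **Hold:** in the last second before hand-in the tool did not move. The wrist read about 19 N upward, which is roughly 24 N of downward push once the cover's weight is counted; the pad needs 11 N at full travel.
- **Side load:** a sideways load of about 10 N along x remained on the wrist. It was steady and I left it.
- **Bystanders:** none of my moves went near the bottle, cup, collar or spanner. I did not measure their positions again at the end.

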